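Brake lever stop check

TASK

Check the red brake lever on its bench stand: with the outside of the fingers, press it in towards the push bar until it comes up against its stop, and let it spring all the way back out. Then press it in against its stop again and finish while still holding it there, so that the gap left to the bar can be measured. Do not grip the lever or force it, touch nothing of the bar, leave the blue lever alone, and do not disturb the other things on the worktop.

Things in the scene. Friction and masses are not known exactly. Their poses are not given: they have to be found in the camera images.
- red_stand: Bench stand with a trolley's push bar and a red brake lever; bolted down, base plate 100 x 250 x 12 mm. Origin under the plate's centre; +x from the lever side to the bar (roughly away from the robot), +y along the bar towards the lever's pivot, z up.
- red_bar: Fixed push bar of that stand: 28 mm thick black rubber grip on a steel bar 264 mm long, level along the stand's y. Axes as the stand's. Origin on the bar's axis at mid-length, 130 mm above the worktop. The lever's upright pivot is at x = -46, y = +85 mm here, in a black clamp fork that reaches to x = -56 mm.
- red_blade: The lever's red blade, on the robot's side of the bar, level with it. Origin: place to press, on the outer face, half-way up, 110 mm from the pivot; x points through the blade to the bar, y along the lever to the pivot, z up; turns with the lever. Coloured part: x 0 to 12, y -40 to 48, z -11 to 11 mm, with a 22 mm ball at the free end, y = -42. Pivot: x = 6, y = 110 mm.
- red_lever (a joint): Hinge of the red lever, anticlockwise from above: 0 = let go (a spring returns it), 0.32 rad = against its stop, blade parallel to the bar with 26 mm still open between. At the place to press: about 2 N to start, rising evenly to 8 N just before the stop, then rigid; 35 mm of travel.
- blue_stand: Bench stand with a trolley's push bar and a blue brake lever; bolted down, base plate 100 x 250 x 12 mm. Origin under the plate's centre; +x from the lever side to the bar (roughly away from the robot), +y along the bar towards the lever's pivot, z up.
- blue_bar: Fixed push bar of that stand: 28 mm thick black rubber grip on a steel bar 264 mm long, level along the stand's y. Axes as the stand's. Origin on the bar's axis at mid-length, 130 mm above the worktop. The lever's upright pivot is at x = -46, y = +85 mm here, in a black clamp fork that reaches to x = -56 mm.
- blue_blade: The lever's blue blade, on the robot's side of the bar, level with it. Origin: place to press, on the outer face, half-way up, 110 mm from the pivot; x points through the blade to the bar, y along the lever to the pivot, z up; turns with the lever. Coloured part: x 0 to 12, y -40 to 48, z -11 to 11 mm, with a 22 mm ball at the free end, y = -42. Pivot: x = 6, y = 110 mm.
- blue_lever (a joint): Hinge of the blue lever, anticlockwise from above: 0 = let go (a spring returns it), 0.32 rad = against its stop, blade parallel to the bar with 26 mm still open between. At the place to press: about 2 N to start, rising evenly to 8 N just before the stop, then rigid; 35 mm of travel.
- flask: Bystander: small glass volumetric flask, 62 x 62 x 155 mm. Origin at the centre of its underside.
- jar_amber: Bystander: amber jar with blue cap, 55 x 55 x 123 mm. Origin at the centre of its underside.
- petri: Bystander: flat clear petri dish, 95 x 95 x 15 mm. Origin at the centre of its underside.
- spanner: Bystander: small spanner lying flat, 25 x 142 x 8 mm. Origin at the centre of its underside.
- screwdriver: Bystander: screwdriver with red handle lying flat, 21 x 137 x 25 mm. Origin at the centre of its underside.
- tape_blue: Bystander: roll of blue tape lying flat, 54 x 54 x 12 mm. Origin at the centre of its underside.
- wash_bottle: Bystander: plastic bottle with blue cap, 66 x 66 x 141 mm. Origin at the centre of its underside.

How it is judged:
On the way, in this order (a step that is already met when the one before it is completed fails the run):
1. the red lever is pressed in against its stop by the fingers (value of joint red_lever above 0.295 rad and contact force between the fingers and red_blade above 2 N), for 0.2 s.
2. the red lever is let go and back out at rest (value of joint red_lever below 0.02 rad and contact force between each of the arm, the fingers and red_blade below 0.1 N), for 0.2 s.
At the end, for the whole second after the job is handed in: The red lever is held in against its stop (joint above 0.295 of 0.32) and still, the fingers pressing on its blade with more than 2 N; before that it was pressed in to the stop for 0.2 s and let right back out (below 0.02, untouched for 0.2 s). The blue lever is out (all of step 1 and not (velocity of joint red_lever above 0.05 rad/s) and value of joint blue_lever below 0.03 rad); the arm keeps its last pose, push and grip.
It fails at once if the red lever is forced (more than 45 N) (contact force between any of the fingers, the arm and red_blade above 45 N).
It fails at once if the red lever is gripped or pulled from behind instead of pressed from outside (the grasp point between the fingers passes the blade's outer face while they touch it) (x of the grasp point in the frame of red_blade above 0.002 m and contact force between the fingers and red_blade above 0.5 N).
It fails at once if a push bar is touched (contact force between any of the fingers, the arm and red_bar above 1 N or contact force between any of the fingers, the arm and blue_bar above 1 N).
It fails at once if the blue lever is moved (value of joint blue_lever above 0.05 rad).
It fails at once if a bystander is moved more than 20 mm, lifted or tipped (distance of any of flask, jar_amber, petri, spanner, screwdriver, tape_blue, wash_bottle from where it was at the start of the episode above 0.02 m or angle between any of flask, jar_amber, petri, spanner, screwdriver, tape_blue, wash_bottle's own z axis and vertical above 0.3 rad).
It also fails if it takes over 42 s, if anything falls off the work surface, if the arm or the gripper's body presses on something with over 40 N, if the wrist force passes 120 N, or if a joint passes its speed limit or range.

ROBOT

A 6-joint arm with a two-finger parallel gripper is mounted at the origin on a cart in front of the work surface, level with it; the furniture and walls round the work are solid. World frame = base frame: x ahead of the robot, y to its left, z up, the work surface at z = 0. Lengths are in m, angles in rad, forces in N, time in s.
With the tool pointing down it reaches from about 0.35 to 0.775 m from the base axis. Payload 7.3 kg.
Tool frame: the origin (TCP) lies midway between the tips of the shut fingers; the grasp point (between the pads) lies robot.grasp_offset behind it (robot.grasp_offset is the distance from the TCP to the grasp point, in m); z points along the fingers, x is the direction in which the jaws open and shut, and the axes are right-handed (so a half turn about z gives the same grasp; the last joint's range is limited). The gripper opens to 92 mm and grips with 3 to 60 N. Pads are 19 mm wide; open, the fingers measure 130 mm over their backs; the gripper's body (75 mm by 190 mm) begins 47 mm behind the grasp point.
Start: joints at [1.002, 0.342, 1.524, -0, 1.275, -0.146], TCP at [0.215, 0.479, 0.227] pointing down, gripper open.
Joint ranges: [-2.53, 2.53], [-0.77, 2.02], [0.04, 2.7], [-1, 4.14], [0.28, 2.66], [-3.11, 3.11]. Speed limits (rad/s): [2.57, 2.57, 3.14, 3.14, 3.14, 3.14].

INTERFACE

Orientations are given as [roll, pitch, yaw] about the fixed x, y, z axes, in that order (R = Rz(yaw) Ry(pitch) Rx(roll)).
In Python, from cell import robot gives the robot as it stands. The module is installed in compiled form; this text tells all that it offers.
- The arm moves only by the tool move_arm, never from a script. Its argument "increments" is a list of rows, each a list of 7 numbers: the finger opening in mm, from 0 to 91.8, then the shift along the tool's x, y, z in mm, then the turn, a rotation vector about the tool's x, y, z in rad. A call has 1 to 12 rows; each row shifts and turns the pose as measured when the row begins, along the tool's axes as they then stand; what a row does not reach is not made up. A row lasts 1/8 s, in which the tool goes at most 62.5 mm and 10.7 degrees, less where a joint would pass 70% of its speed; a pose out of reach is approached as far as the arm can. A call is refused whole if a number of a shift passes 62.5 or a number of a turn 0.188, either way. A call with a gripper value outside its range is refused whole. The fingers move at their own pace and stop on an object; "newtons" is the grip in N (left out, the last holds). Time passes only in rows, so rows that do not move let the fingers close. It gives the time, the measured TCP pose, the force and the opening at its end, in the units of the state.
- robot.observe(): the state, without advancing time (a new reading comes with each control period).
- robot.read_camera(name): name is "scene" or "top"; returns a dict with "img" (384x512x3 uint8, red, green, blue), "fx", "fy", "cx", "cy" (pixels), "k1" (the pictures are not rectified: a ray, as slopes to the right and down, at radius r is drawn at 1 + k1 r^2 times it, then the intrinsics apply), "T" (4x4, takes a point from camera to world coordinates). Camera axes: x right, y down, z forward; pixel columns grow to the right and rows downward; lengths in m; the calibration is good to about 2 mm. A picture is of the moment at which its call begins. There is no depth.
- robot.hand_in(): hands the job in, once; it reports no verdict.
Trained networks look in the newest picture that a camera, given by its name, has taken for a name from the list of things; names that differ only in an ending like _2 or _b are one class to them, and where a whole thing is asked for, a point or a joint stands for the part that bears it (a point fixed in the world has none). Each returns a list of dicts, best first, with "conf" (0 to 1); they miss things now and then, are a little off and sometimes report something else, mostly with a low value. They report only what shows in the picture. A call takes as long as a camera call.
- robot.look_for(thing, camera): "rect" ([left, top, width, height] in pixels, round what is visible of it).
The state is a dict: "time": time; "qpos": joint angles; "qvel": joint speeds; "joint_efforts": joint torques, N m; "tool_pos": TCP position; "tool_rot": TCP orientation; "contact_force": force on the tool from outside, world axes, zero at the start; "torque": the same for the moment, N m; "opening": finger opening in m.
Only numpy, scipy, OpenCV 4.12 (cv2) and the standard library are available. Lean on these libraries where they do the work, as an engineer would, in place of code of your own. Each camera call takes 0.05 s, during which the arm holds its last target.

## Working session

There is one attempt and no reset: what is moved stays moved. The work goes in short steps, Python scripts to look and compute and a tool call to move; the robot and the scene stay as the last step left them, time stands still between calls to the robot, and variables do not carry over. Pictures are saved under pics/ and viewed, and the job is handed in when it is done.

Besides the shell and the picture viewer there is one more tool, called after "Request:" by a JSON object that holds its "api" and its "payload", one argument or row to a line. move_arm: Moves the arm, as the interface text tells. Its arguments: {"type":"object","properties":{"increments":{"type":"array"},"newtons":{"type":"number"}},"required":["increments"]}

```bash
mkdir -p pics; python3 - <<'E'
from cell import robot
import cv2,numpy as np
s=robot.observe(); print({k:np.round(v,3).tolist() for k,v in s.items()}, robot.grasp_offset)
for c in("scene","top"):
    d=robot.read_camera(c); cv2.imwrite(f"pics/{c}0.png",cv2.resize(d["img"][:,:,::-1],(800,600)))
    print(c,d["fx"],d["fy"],d["cx"],d["cy"],d["k1"],np.round(d["T"],4).tolist())
    for t in("red_stand","red_bar","red_blade","blue_blade","blue_stand"):
        print(t,[(np.round(x["rect"],1).tolist(),round(x["conf"],2)) for x in robot.look_for(t,c)][:3])
E
```

```text
{'time': 0.0, 'qpos': [1.002, 0.343, 1.525, -0.0, 1.275, -0.146], 'qvel': [-0.003, -0.003, -0.001, 0.0, 0.002, -0.0], 'joint_efforts': [-0.001, -43.124, -24.422, 0.072, 0.056, -0.0], 'tool_pos': [0.215, 0.478, 0.226], 'tool_rot': [-3.141, 0.001, 1.148], 'contact_force': [-0.58, -0.391, -0.698], 'torque': [-0.03, -0.019, 0.012], 'opening': 0.092} 0.0188
scene 389.3467811217413 389.3467811217413 255.8037473170727 186.1388212467475 -0.07929355022716965 [[0.5892, -0.4036, 0.7, -0.4324], [-0.8079, -0.3104, 0.501, -0.6185], [0.015, -0.8607, -0.5089, 0.7989], [0.0, 0.0, 0.0, 1.0]]
red_stand [([282.6, 201.0, 91.1, 60.1], 0.67)]
red_bar [([198.2, 151.6, 59.7, 62.2], 0.31)]
red_blade [([308.2, 218.4, 37.5, 18.1], 0.61), ([147.0, 185.1, 22.9, 16.2], 0.6), ([152.8, 152.4, 17.4, 29.0], 0.44)]
blue_blade [([205.9, 168.5, 15.2, 14.3], 0.44)]
blue_stand [([201.1, 152.0, 54.2, 59.4], 0.62)]
top 483.9432832178036 483.9432832178036 265.3075017388433 202.72848197372141 0.03367837290217006 [[-0.016, -0.9877, 0.1553, 0.2079], [-0.9998, 0.0145, -0.0104, 0.059], [0.0081, -0.1554, -0.9878, 2.0075], [0.0, 0.0, 0.0, 1.0]]
red_stand [([296.6, 190.7, 66.6, 33.1], 0.79)]
red_bar [([298.5, 191.6, 69.6, 28.5], 0.58)]
red_blade [([323.9, 215.3, 32.8, 6.5], 0.69)]
blue_blade [([296.0, 187.6, 66.8, 36.9], 0.56)]
blue_stand [([188.4, 185.3, 65.6, 33.3], 0.68)]
```

View pics/scene0.png

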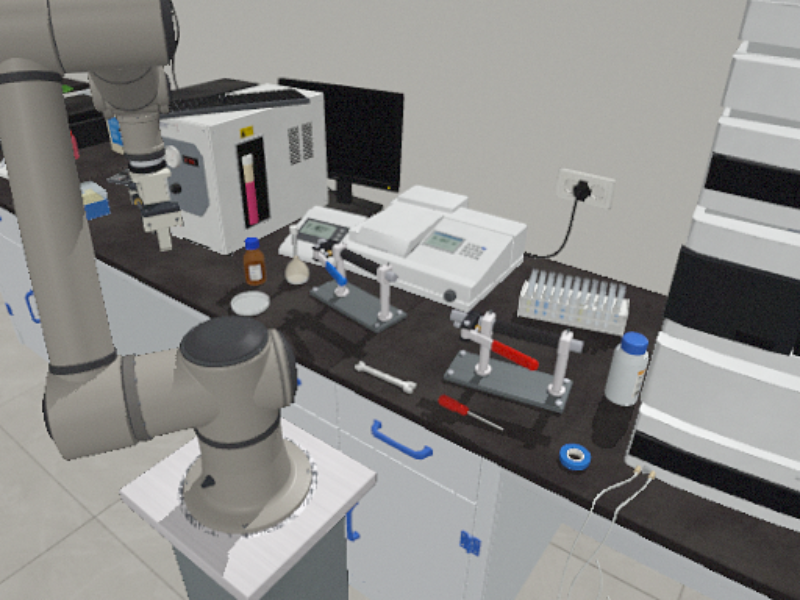

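View pics/top0.png

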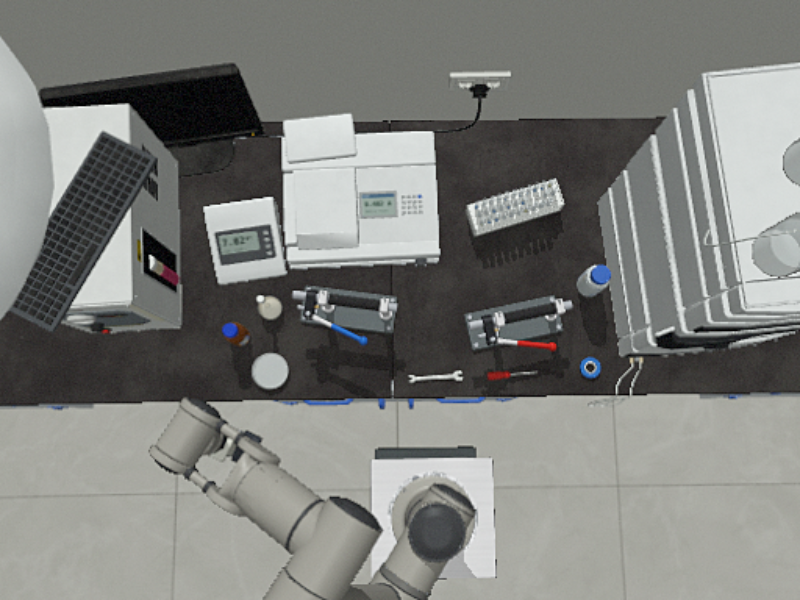

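```bash
python3 - <<'E'
import cv2
a=cv2.imread("pics/top0.png")
cv2.imwrite("pics/topcrop.png",cv2.resize(a[260:380,260:600],None,fx=2.3,fy=2.3,interpolation=cv2.INTER_CUBIC))
a=cv2.imread("pics/scene0.png")
cv2.imwrite("pics/scrop.png",cv2.resize(a[200:430,280:610],None,fx=2.4,fy=2.4,interpolation=cv2.INTER_CUBIC))
E
```

```text
(no output)
```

View pics/topcrop.png

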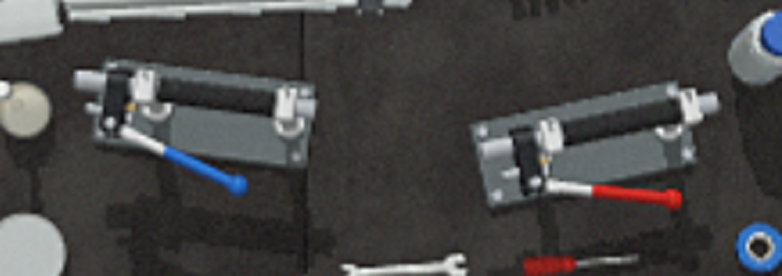

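View pics/scrop.png

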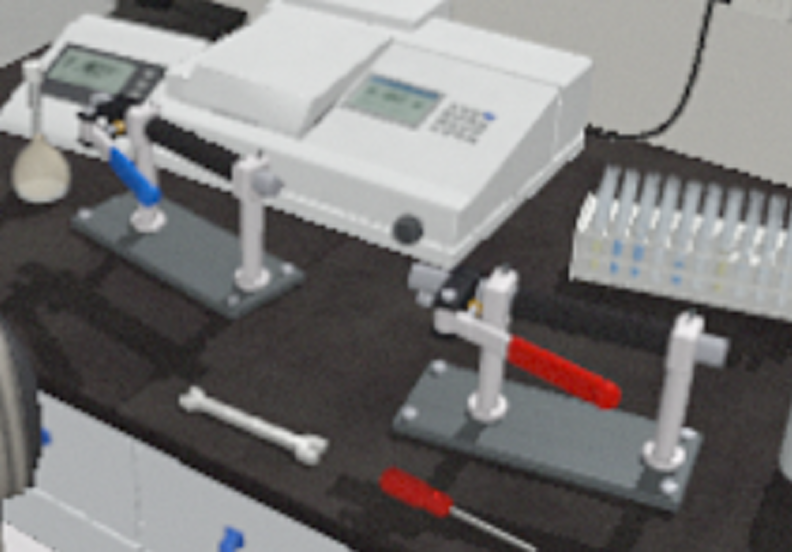

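```bash
cat > h.py <<'E'
import numpy as np,cv2
from scipy.optimize import least_squares
def proj(d,P):
    T=np.asarray(d["T"]); p=(np.atleast_2d(P)-T[:3,3])@T[:3,:3]
    s=p[:,:2]/p[:,2:]; s=s*(1+d["k1"]*(s**2).sum(1,keepdims=True))
    return s*[d["fx"],d["fy"]]+[d["cx"],d["cy"]]
def Rz(a): return np.array([[np.cos(a),-np.sin(a),0],[np.sin(a),np.cos(a),0],[0,0,1]])
def blade(st,q=0):  # st: x,y,yaw -> R, origin world
    R=Rz(st[2]+q-.32); o=Rz(st[2])@np.array([-.046,.085,0])+R@np.array([-.006,-.110,0])+[0,0,.13]
    return R,o+[st[0],st[1],0]
u,v=np.mgrid[0:2*np.pi:14j,-np.pi/2:np.pi/2:9j]
ball=.011*np.c_[(np.cos(u)*np.cos(v)).ravel(),(np.sin(u)*np.cos(v)).ravel(),np.sin(v).ravel()]+[.006,-.042,0]
box=np.array([[x,y,z] for x in(0,.012) for y in(-.04,.048) for z in(-.011,.011)])
def hulls(d,st,q=0):
    R,o=blade(st,q)
    return [cv2.convexHull(proj(d,p@R.T+o).astype(np.float32)) for p in(ball,box)]
S=8
def mask(hs,ox,oy,w,h):
    m=np.zeros((h*S,w*S),np.uint8)
    for k in hs: cv2.fillConvexPoly(m,np.round(((k[:,0]+.5-[ox,oy])*S-.5)*16).astype(np.int32),1,shift=4)
    return cv2.resize(m.astype(np.float32),(w,h),interpolation=cv2.INTER_AREA)
def redness(img):
    f=img.astype(float); return np.clip((f[...,0]-np.maximum(f[...,1],f[...,2])),0,None)
E
python3 - <<'E'
from h import *
from cell import robot
D={};W={"top":(300,205,75,22),"scene":(295,205,60,40)}
for c in W:
    d=robot.read_camera(c); ox,oy,w,h=W[c]
    r=redness(d["img"])[oy:oy+h,ox:ox+w]; hi=np.percentile(r[r>50],70); D[c]=(d,np.clip(r/hi,0,1)); print(c,hi,(r>50).sum())
    n=(r>50).astype(np.uint8); k,l,s,_=cv2.connectedComponentsWithStats(n); print(s.tolist())
    b=1+np.argmax(s[1:,4]); D[c]=(d,D[c][1]*cv2.dilate((l==b).astype(np.uint8),np.ones((3,3))))
def res(p):
    out=[]
    for c in W: 
        m=mask(hulls(D[c][0],p),*W[c]); out.append((cv2.GaussianBlur(m,(0,0),1.)-cv2.GaussianBlur(D[c][1].astype(np.float32),(0,0),1.)).ravel())
    return np.concatenate(out)
from scipy.optimize import minimize
best=None
for x0 in [(.45,-.15,.1),(.5,-.15,.2),(.5,-.2,.2),(.45,-.2,.2),(.55,-.15,.2),(.55,-.2,.2)]:
    f=minimize(lambda p:(res(p)**2).sum(),x0,method="Nelder-Mead",options=dict(initial_simplex=np.array(x0)+np.array([[0,0,0],[.05,0,0],[0,.05,0],[0,0,.1]]),xatol=1e-4,fatol=1e-3))
    print(f.x,f.fun)
    if best is None or f.fun<best.fun:best=f
p=best.x; R,o=blade(p); print("press",o,"yaw",p[2]-.32)
np.save("st.npy",p)
for c in W:
    d=D[c][0]; im=cv2.resize(d["img"][:,:,::-1].copy(),None,fx=6,fy=6,interpolation=cv2.INTER_CUBIC)
    for k in hulls(d,p): cv2.polylines(im,[np.int32((k+.5)*6)],True,(0,255,0),1)
    G=Rz(p[2]);pl=np.array([[x,y,z] for z in(0.012,) for x,y in((-.05,-.125),(.05,-.125),(.05,.125),(-.05,.125))])@G.T+[p[0],p[1],0]
    cv2.polylines(im,[np.int32((proj(d,pl)+.5)*6)],True,(0,255,255),1)
    ba=np.array([[0,-.132,.13],[0,.132,.13]])@G.T+[p[0],p[1],0]
    cv2.polylines(im,[np.int32((proj(d,ba)+.5)*6)],False,(255,0,255),1)
    ox,oy=(280,170) if c=="top" else (270,175); cv2.imwrite(f"pics/fit_{c}.png",im[oy*6:oy*6+590,ox*6:ox*6+790])
E
```

```text
top 163.0 100
[[0, 0, 75, 22, 1550], [31, 13, 25, 7, 100]]
scene 146.39999999999998 253
[[0, 0, 60, 40, 2147], [19, 12, 31, 20, 253]]
[ 0.45 -0.1   0.1 ] 227.62782287597656
[ 0.4 -0.1  0.3] 227.62782287597656
[ 0.50461148 -0.22837034  0.19290252] 11.361621856689453
[ 0.5044007  -0.22838843  0.20038727] 11.646039009094238
[ 0.61666667 -0.08333333  0.06666667] 227.62782287597656
[ 0.65 -0.1   0.  ] 227.62782287597656
press [ 0.42327476 -0.26211771  0.13      ] yaw -0.12709747562383827
```

View pics/fit_top.png

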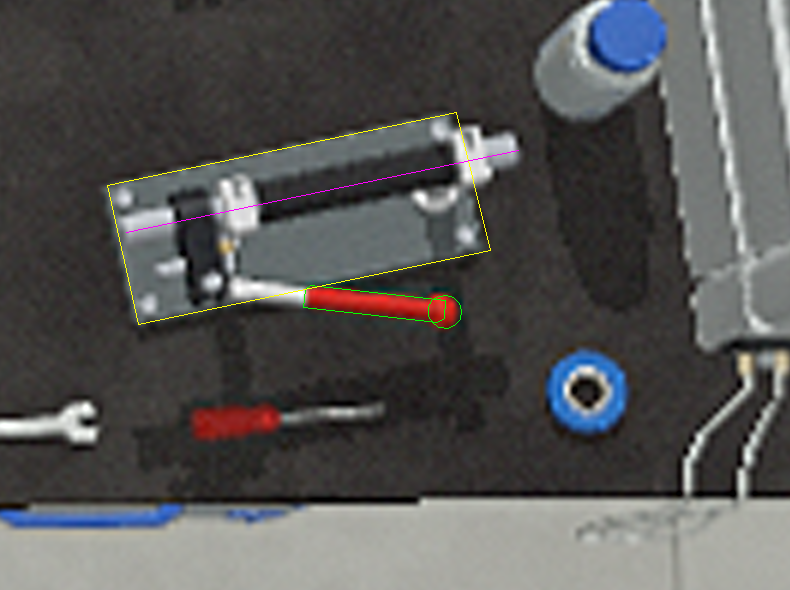

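View pics/fit_scene.png

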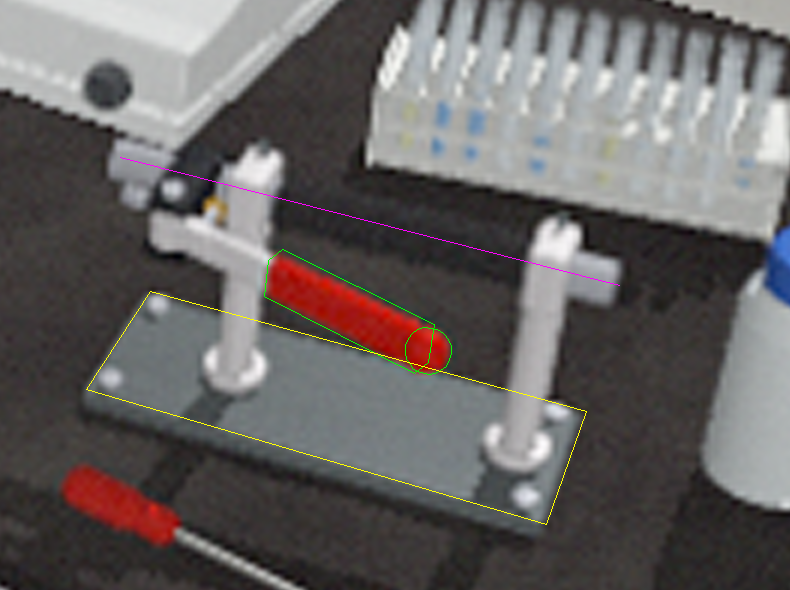

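Both views agree with the fitted stand model: in the top view the blade runs from about (331,219) to (355,222) px at 512 px scale, and the plate and bar outlines match. I'll shut the fingers, align them, and then approach in an arc.

Request:
{"api": "move_arm", "payload": {
  "increments": [
    [0, 0, 0, 0, 0, 0, -0.15],
    [0, 0, 0, 0, 0, 0, -0.15],
    [0, 0, 0, 0, 0, 0, -0.15],
    [0, 0, 0, 0, 0, 0, -0.12],
    [0, 0, 0, 0, 0, 0, 0]
  ],
  "newtons": 20
}}

```text
time: 1.32
tool_pos: [0.2154, 0.4788, 0.2269]
tool_rot: [3.141, -0.0, 1.735]
contact_force: [0.1, 0.2, -0.7]
opening: 0.0464
```

```bash
python3 - <<'E'
from h import *
st=np.load("st.npy")
for q in(0,.32):
    R,o=blade(st,q); print(q,o,o-R@[.0095,0,0],st[2]+q-.32+np.pi/2)
E
```

```text
0 [ 0.42327476 -0.26211771  0.13      ] [ 0.41385139 -0.26091354  0.13      ] 1.4436988511710582
0.32 [ 0.45836869 -0.26287547  0.13      ] [ 0.4490449 -0.2646967  0.13     ] 1.7636988511710583
```

Request:
{"api": "move_arm", "payload": {
  "increments": [
    [0, -42, 18, 0, 0, 0, 0],
    [0, -42, 18, 0, 0, 0, 0],
    [0, -42, 18, 0, 0, 0, 0],
    [0, -42, 18, 0, 0, 0, 0],
    [0, -42, 18, 0, 0, 0, 0],
    [0, -42, 18, 0, 0, 0, 0]
  ]
}}

```text
time: 2.08
tool_pos: [0.3647, 0.2429, 0.227]
tool_rot: [3.139, -0.002, 1.723]
contact_force: [1.0, -0.2, -0.1]
opening: 0.0009
```

Request:
{"api": "move_arm", "payload": {
  "increments": [
    [0, -50, -8, 0, 0, 0, 0],
    [0, -50, -8, 0, 0, 0, 0],
    [0, -50, -8, 0, 0, 0, 0],
    [0, -50, -8, 0, 0, 0, 0],
    [0, -50, -8, 0, 0, 0, 0],
    [0, -50, -8, 0, 0, 0, 0],
    [0, -50, -8, 0, 0, 0, 0],
    [0, -50, -8, 0, 0, 0, 0],
    [0, -50, -8, 0, 0, 0, 0],
    [0, -40, -7, 0, 0, 0, 0],
    [0, 0, 0, 0, 0, 0, 0]
  ]
}}

```text
time: 3.45
tool_pos: [0.3543, -0.2725, 0.228]
tool_rot: [3.13, 0.002, 1.685]
contact_force: [-0.6, 0.4, -0.5]
opening: 0.0008
```

Request:
{"api": "move_arm", "payload": {
  "increments": [
    [0, 5, 0, 40, 0, 0, -0.05],
    [0, 4, 0, 40, 0, 0, 0],
    [0, 0, 0, 33, 0, 0, 0],
    [0, 0, 0, 0, 0, 0, 0]
  ]
}}

```text
time: 3.95
tool_pos: [0.3549, -0.2607, 0.1134]
tool_rot: [3.128, 0.003, 1.729]
contact_force: [-0.6, 0.7, 0.4]
opening: 0.0005
```

```bash
python3 - <<'E'
from cell import robot
import cv2,numpy as np
d=robot.read_camera("scene"); cv2.imwrite("pics/s1.png",cv2.resize(d["img"][100:300,150:420,::-1],None,fx=2.9,fy=2.9,interpolation=cv2.INTER_CUBIC))
d=robot.read_camera("top"); cv2.imwrite("pics/t1.png",cv2.resize(d["img"][170:270,270:400,::-1],None,fx=5.8,fy=5.8,interpolation=cv2.INTER_CUBIC))
E
```

```text
(no output)
```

View pics/s1.png

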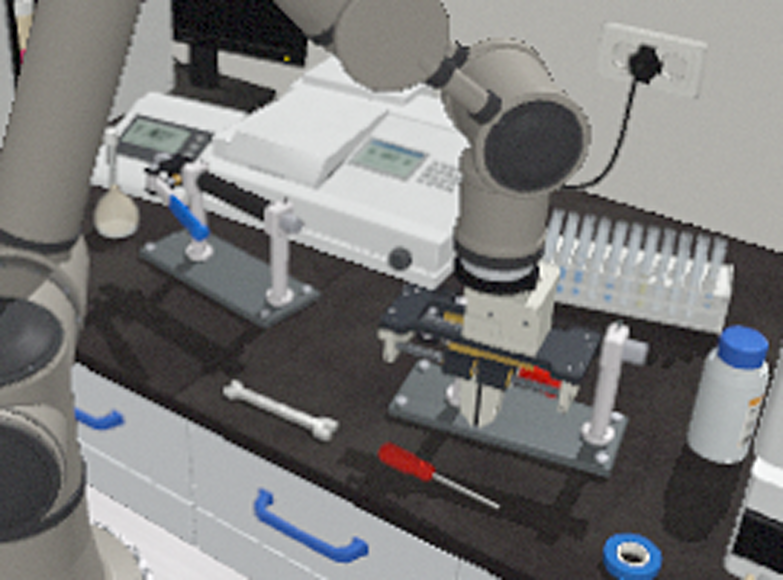

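View pics/t1.png

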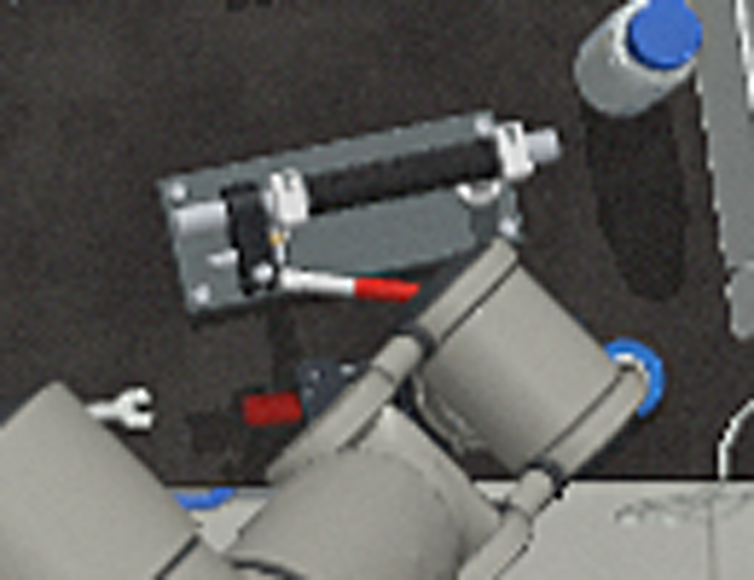

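The closed fingers are in front of the blade and below rail level. The rail ends hang slightly, so I'll shift a little towards the free end, go up a few mm, and close in.

Request:
{"api": "move_arm", "payload": {
  "increments": [
    [0, -8, 15, -4, 0, 0, 0],
    [0, 0, 15, 0, 0, 0, 0],
    [0, 0, 8, 0, 0, 0, 0],
    [0, 0, 0, 0, 0, 0, 0]
  ]
}}

```text
time: 4.55
tool_pos: [0.3985, -0.2647, 0.1252]
tool_rot: [3.121, 0.014, 1.729]
contact_force: [0.0, -0.5, -0.2]
opening: 0.0008
```

Request:
{"api": "move_arm", "payload": {
  "increments": [
    [0, 0, 4, 0, 0, 0, 0],
    [0, 0, 4, 0, 0, 0, 0],
    [0, 0, 4, 0, 0, 0, 0],
    [0, 0, 0, 0, 0, 0, 0]
  ]
}}

```text
time: 5.05
tool_pos: [0.4097, -0.2624, 0.1252]
tool_rot: [3.123, 0.013, 1.729]
contact_force: [-2.0, -1.2, 1.1]
opening: 0.0003
```

Request:
{"api": "move_arm", "payload": {
  "increments": [
    [0, 0, -8, 0, 0, 0, 0],
    [0, -3, 0, 7, 0, 0, 0],
    [0, 0, 0, 0, 0, 0, 0]
  ]
}}

```text
time: 5.42
tool_pos: [0.4018, -0.267, 0.1174]
tool_rot: [3.122, 0.012, 1.728]
contact_force: [0.1, 0.9, 0.4]
opening: 0.0006
```

Request:
{"api": "move_arm", "payload": {
  "increments": [
    [0, 0, 4, 0, 0, 0, 0],
    [0, 0, 4, 0, 0, 0, 0],
    [0, 0, 4, 0, 0, 0, 0],
    [0, 0, 4, 0, 0, 0, 0],
    [0, 0, 4, 0, 0, 0, 0]
  ]
}}

```text
time: 6.05
tool_pos: [0.4217, -0.2642, 0.1175]
tool_rot: [3.125, 0.012, 1.728]
contact_force: [-3.3, -2.1, -0.3]
opening: 0.0003
```

Request:
{"api": "move_arm", "payload": {
  "increments": [
    [0, 0, 4, 0, 0, 0, 0],
    [0, 0, 4, 0, 0, 0, 0],
    [0, 0, 4, 0, 0, 0, 0]
  ]
}}

```text
time: 6.42
tool_pos: [0.4334, -0.2629, 0.1176]
tool_rot: [3.127, 0.013, 1.728]
contact_force: [-5.3, -5.0, -0.2]
opening: 0.0007
```

Request:
{"api": "move_arm", "payload": {
  "increments": [
    [0, -1, 3, 0, 0, 0, 0],
    [0, -1, 3, 0, 0, 0, 0]
  ]
}}

```text
time: 6.68
tool_pos: [0.4388, -0.2628, 0.1175]
tool_rot: [3.13, 0.01, 1.729]
contact_force: [-6.5, 0.2, 3.6]
opening: 0.0003
```

Request:
{"api": "move_arm", "payload": {
  "increments": [
    [0, -1, 3, 0, 0, 0, 0]
  ]
}}

```text
time: 6.8
tool_pos: [0.4413, -0.2626, 0.1176]
tool_rot: [3.132, 0.008, 1.729]
contact_force: [-6.6, -0.2, 3.5]
opening: 0.0005
```

Expected stop is at TCP x of about 0.449; I'm going in small steps.

Request:
{"api": "move_arm", "payload": {
  "increments": [
    [0, 0, 2, 0, 0, 0, 0],
    [0, 0, 2, 0, 0, 0, 0]
  ]
}}

```text
time: 7.05
tool_pos: [0.444, -0.2622, 0.1177]
tool_rot: [3.136, 0.008, 1.73]
contact_force: [-8.3, -4.0, 1.7]
opening: 0.0003
```

Request:
{"api": "move_arm", "payload": {
  "increments": [
    [0, 0, 2, 0, 0, 0, 0]
  ]
}}

```text
time: 7.18
tool_pos: [0.445, -0.2621, 0.1176]
tool_rot: [3.138, 0.008, 1.731]
contact_force: [-8.1, -3.9, 2.6]
opening: 0.0002
```

Request:
{"api": "move_arm", "payload": {
  "increments": [
    [0, 0, 3, 0, 0, 0, 0]
  ]
}}

```text
time: 7.3
tool_pos: [0.4468, -0.2619, 0.1177]
tool_rot: [3.141, 0.008, 1.731]
contact_force: [-8.9, -3.9, 3.0]
opening: 0.0002
```

Request:
{"api": "move_arm", "payload": {
  "increments": [
    [0, 0, 3, 0, 0, 0, 0]
  ]
}}

```text
time: 7.42
tool_pos: [0.4474, -0.2618, 0.1176]
tool_rot: [-3.136, 0.007, 1.733]
contact_force: [-18.4, -6.2, 8.3]
opening: 0.0006
```

```bash
cat > look.py <<'E'
import sys
from cell import robot
from h import *
st=np.load("st.npy");n=sys.argv[1]
d=robot.read_camera("top")
im=cv2.resize(d["img"][:,:,::-1].copy(),None,fx=8,fy=8,interpolation=cv2.INTER_CUBIC)
for q,c in((0,(0,255,255)),(.32,(0,255,0))):
    for k in hulls(d,st,q): cv2.polylines(im,[np.int32((k+.5)*8)],True,c,1)
cv2.imwrite(f"pics/t{n}.png",im[185*8:185*8+400,290*8:290*8+720])
d=robot.read_camera("scene")
im=cv2.resize(d["img"][:,:,::-1].copy(),None,fx=7,fy=7,interpolation=cv2.INTER_CUBIC)
for q,c in((0,(0,255,255)),(.32,(0,255,0))):
    for k in hulls(d,st,q): cv2.polylines(im,[np.int32((k+.5)*7)],True,c,1)
cv2.imwrite(f"pics/s{n}.png",im[180*7:180*7+580,275*7:275*7+760])
s=robot.observe();print(s["time"],np.round(s["tool_pos"],4),np.round(s["contact_force"],1),np.round(s["torque"],2))
E
python3 look.py 2
```

```text
7.525 [ 0.4472 -0.2618  0.1176] [-15.3  -5.2   6.5] [-0.76  2.37  0.17]
```

View pics/t2.png

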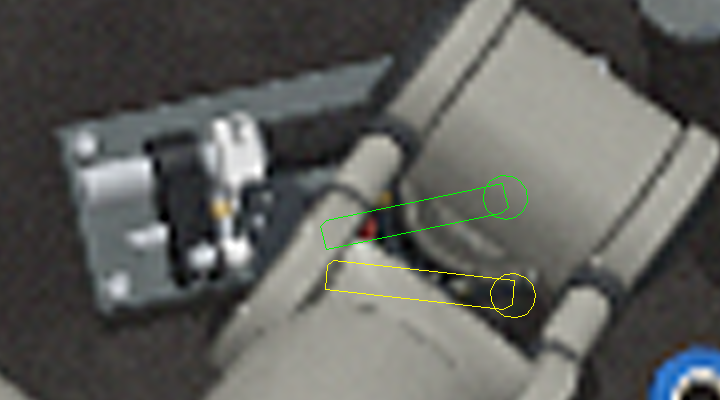

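View pics/s2.png

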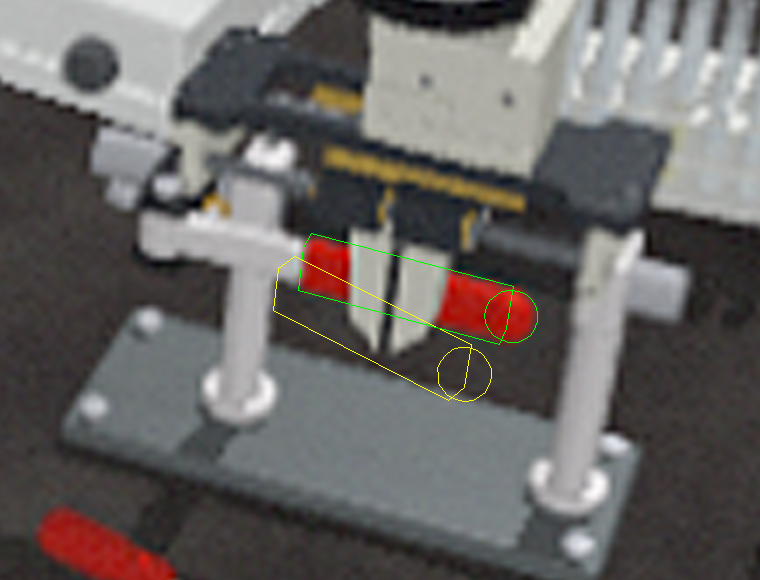

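Force stepped up at x=0.447 and the blade overlays the 0.32 rad outline, so it is at the stop. I'll hold briefly.

Request:
{"api": "move_arm", "payload": {
  "increments": [
    [0, 0, 2, 0, 0, 0, 0],
    [0, 0, 2, 0, 0, 0, 0],
    [0, 0, 2, 0, 0, 0, 0]
  ]
}}

```text
time: 7.9
tool_pos: [0.4468, -0.2619, 0.1178]
tool_rot: [-3.122, 0.005, 1.735]
contact_force: [-12.1, -4.8, 5.3]
opening: 0.0003
```

Request:
{"api": "move_arm", "payload": {
  "increments": [
    [0, 0, 2, 0, -0.01, 0, 0],
    [0, 0, 2, 0, -0.01, 0, 0]
  ]
}}

```text
time: 8.15
tool_pos: [0.447, -0.2619, 0.1177]
tool_rot: [-3.134, 0.004, 1.737]
contact_force: [-11.1, -4.6, 3.5]
opening: 0.0003
```

Request:
{"api": "move_arm", "payload": {
  "increments": [
    [0, 0, 4, 0, -0.01, 0, 0],
    [0, 0, 4, 0, 0, 0, 0]
  ]
}}

```text
time: 8.4
tool_pos: [0.4476, -0.2618, 0.1176]
tool_rot: [-3.128, 0.002, 1.74]
contact_force: [-23.0, -7.4, 11.1]
opening: 0.0005
```

```bash
cat > fitq.py <<'E'
from cell import robot
from h import *
st=np.load("st.npy")
d=robot.read_camera("scene"); W=(295,200,70,40); ox,oy,w,h=W
img=d["img"][oy:oy+h,ox:ox+w]; r=redness(img); hi=146
m0=np.clip(r/hi,0,1).astype(np.float32)
# fingers: bright unsaturated pixels near -> ignore
f=img.astype(float); fing=cv2.dilate(((f.min(2)>110)).astype(np.uint8),np.ones((3,3)))==0
out=[]
for q in np.arange(-.06,.42,.02):
    best=1e9
    for du in np.arange(-1,3.1,.5):
      for dv in np.arange(-1,1.6,.5):
        m=mask([k+np.float32([du,dv]) for k in hulls(d,st,q)],*W)
        best=min(best,((m-m0)**2*fing).sum())
    m=mask(hulls(d,st,q),*W)
    out.append((round(q,2),round(((m-m0)**2*fing).sum(),1),round(best,1)))
out.sort(key=lambda a:a[1]);print(out[:3]); out.sort(key=lambda a:a[2]);print(out[:4])
s=robot.observe();print(s["time"],np.round(s["tool_pos"],4),np.round(s["contact_force"],1))
E
python3 fitq.py
```

```text
[(np.float64(0.32), np.float32(10.1), np.float32(9.5)), (np.float64(0.34), np.float32(11.7), np.float32(9.1)), (np.float64(0.3), np.float32(16.5), np.float32(9.8))]
[(np.float64(0.34), np.float32(11.7), np.float32(9.1)), (np.float64(0.32), np.float32(10.1), np.float32(9.5)), (np.float64(0.3), np.float32(16.5), np.float32(9.8)), (np.float64(0.36), np.float32(21.2), np.float32(9.9))]
8.45 [ 0.4476 -0.2617  0.1176] [-22.3  -8.1  10.1]
```

The angle fit gives 0.32 rad and the contact is rigid. Next I let it out.

Request:
{"api": "move_arm", "payload": {
  "increments": [
    [0, 0, -8, 0, -0.01, 0, 0],
    [0, 0, -8, 0, 0, 0, 0],
    [0, 0, -8, 0, 0, 0, 0],
    [0, 0, -8, 0, 0, 0, 0],
    [0, 0, -8, 0, 0, 0, 0],
    [0, 0, -8, 0, 0, 0, 0],
    [0, 0, -8, 0, 0, 0, 0],
    [0, 0, 0, 0, 0, 0, 0],
    [0, 0, 0, 0, 0, 0, 0],
    [0, 0, 0, 0, 0, 0, 0],
    [0, 0, 0, 0, 0, 0, 0]
  ]
}}

```text
time: 9.82
tool_pos: [0.3904, -0.2708, 0.1185]
tool_rot: [-3.138, 0.001, 1.74]
contact_force: [0.4, -0.3, -0.1]
opening: 0.0006
```

```bash
python3 fitq.py; python3 look.py 3
```

```text
[(np.float64(-0.04), np.float32(52.7), np.float32(39.8)), (np.float64(-0.02), np.float32(54.0), np.float32(39.9)), (np.float64(-0.06), np.float32(55.0), np.float32(40.1))]
[(np.float64(0.0), np.float32(61.5), np.float32(39.7)), (np.float64(-0.04), np.float32(52.7), np.float32(39.8)), (np.float64(-0.02), np.float32(54.0), np.float32(39.9)), (np.float64(-0.06), np.float32(55.0), np.float32(40.1))]
9.875 [ 0.3904 -0.2707  0.1185] [-0.   0.1 -0. ]
9.975 [ 0.3903 -0.2707  0.1185] [1.1 0.4 0.9] [ 0.06  0.02 -0.02]
```

View pics/s3.png

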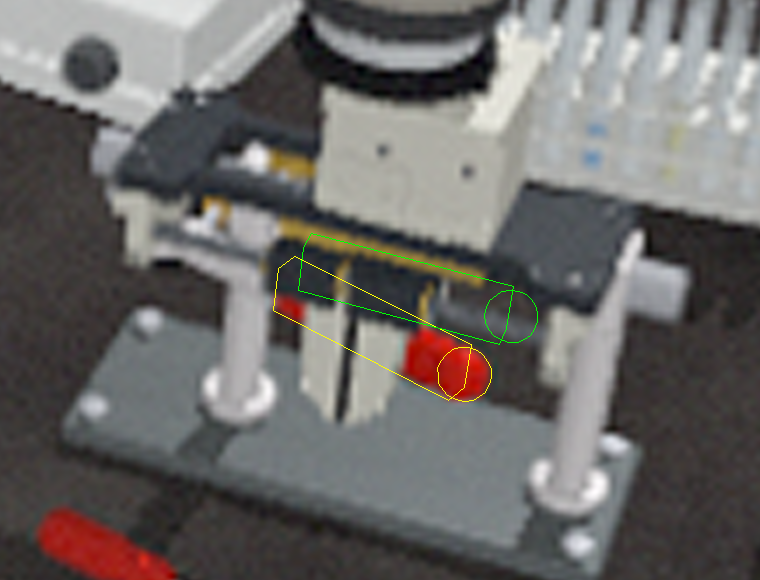

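The ball is back on the rest outline at zero force with clearance, so I'll do the second press.

Request:
{"api": "move_arm", "payload": {
  "increments": [
    [0, 0, 6, 0, 0, 0, 0],
    [0, 0, 6, 0, 0, 0, 0],
    [0, 0, 6, 0, 0, 0, 0],
    [0, 0, 6, 0, 0, 0, 0],
    [0, 0, 5, 0, 0, 0, 0],
    [0, 0, 5, 0, 0, 0, 0],
    [0, 0, 5, 0, 0, 0, 0],
    [0, 0, 5, 0, 0, 0, 0],
    [0, 0, 4, 0, 0, 0, 0],
    [0, 0, 4, 0, 0, 0, 0]
  ]
}}

```text
time: 11.22
tool_pos: [0.4417, -0.2638, 0.1179]
tool_rot: [-3.131, 0.003, 1.74]
contact_force: [-5.8, -4.3, 1.9]
opening: 0.0005
```

Request:
{"api": "move_arm", "payload": {
  "increments": [
    [0, 0, 3, 0, -0.01, 0, 0],
    [0, 0, 3, 0, 0, 0, 0],
    [0, 0, 3, 0, 0, 0, 0]
  ]
}}

```text
time: 11.6
tool_pos: [0.4475, -0.263, 0.1177]
tool_rot: [-3.133, 0.002, 1.741]
contact_force: [-14.4, -5.7, 6.5]
opening: 0.0003
```

Request:
{"api": "move_arm", "payload": {
  "increments": [
    [0, 0, 3, 0, 0, 0, 0]
  ]
}}

```text
time: 11.72
tool_pos: [0.4476, -0.263, 0.1177]
tool_rot: [-3.126, 0.001, 1.742]
contact_force: [-18.6, -7.0, 9.7]
opening: 0.0004
```

```bash
for i in 1 2 3; do python3 fitq.py; done; python3 look.py 4; python3 look.py 5
```

```text
[(np.float64(0.32), np.float32(9.7), np.float32(9.2)), (np.float64(0.34), np.float32(11.7), np.float32(8.5)), (np.float64(0.3), np.float32(15.7), np.float32(9.4))]
[(np.float64(0.34), np.float32(11.7), np.float32(8.5)), (np.float64(0.36), np.float32(21.3), np.float32(9.1)), (np.float64(0.32), np.float32(9.7), np.float32(9.2)), (np.float64(0.3), np.float32(15.7), np.float32(9.4))]
11.775 [ 0.4476 -0.263   0.1178] [-16.3  -5.9   8.3]
[(np.float64(0.32), np.float32(10.1), np.float32(9.9)), (np.float64(0.34), np.float32(13.3), np.float32(9.5)), (np.float64(0.3), np.float32(15.2), np.float32(10.2))]
[(np.float64(0.34), np.float32(13.3), np.float32(9.5)), (np.float64(0.32), np.float32(10.1), np.float32(9.9)), (np.float64(0.36), np.float32(23.2), np.float32(10.1)), (np.float64(0.3), np.float32(15.2), np.float32(10.2))]
11.825 [ 0.4475 -0.2631  0.1178] [-16.5  -6.2   7.7]
[(np.float64(0.32), np.float32(10.2), np.float32(10.0)), (np.float64(0.34), np.float32(13.2), np.float32(9.6)), (np.float64(0.3), np.float32(15.2), np.float32(10.2))]
[(np.float64(0.34), np.float32(13.2), np.float32(9.6)), (np.float64(0.32), np.float32(10.2), np.float32(10.0)), (np.float64(0.3), np.float32(15.2), np.float32(10.2)), (np.float64(0.36), np.float32(23.2), np.float32(10.2))]
11.875 [ 0.4475 -0.2631  0.1178] [-16.5  -4.9   8.4]
11.975 [ 0.4475 -0.2631  0.1177] [-16.2  -5.8   7.7] [-0.73  2.55  0.22]
12.075 [ 0.4475 -0.2631  0.1178] [-15.3  -5.9   7.5] [-0.71  2.52  0.24]
```

View pics/s5.png

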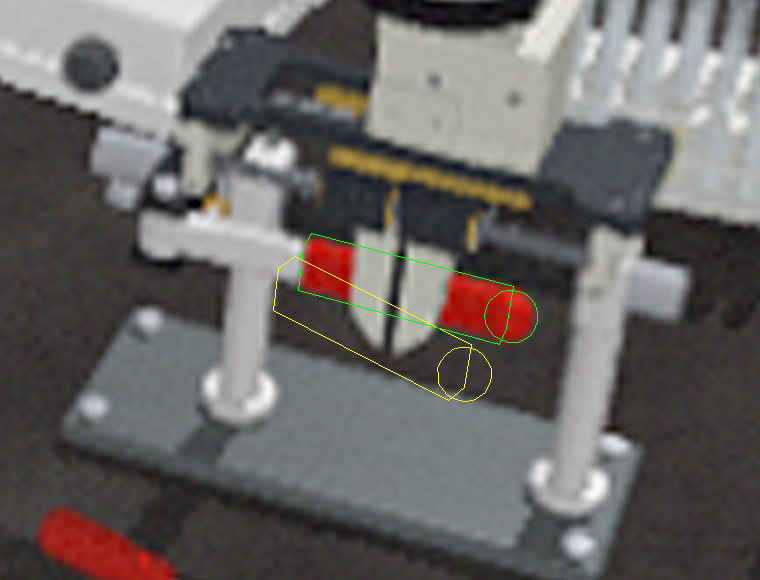

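The blade lies on the stop outline, and the force has held steady at about 16 N for 0.35 s. I'm handing in.

```bash
python3 -c "
from cell import robot
print(robot.hand_in())"
```

```text
the job is handed in; nothing more can be done
None
```

I pressed the red lever to its stop with the side of the shut fingers, let it spring all the way out, then pressed it to the stop again. I handed the job in with the fingers still holding it there. The hand-in gave no verdict.

- **First press:** held for about 1 s. The camera fit put the lever at about 0.32 rad. The highest reading was about 27 N in total (23 N in x), under the 45 N limit, and the contact was rigid.
- **Release:** the fingers stood about 20 mm clear of the blade, with force at about zero for roughly 0.5 s. The ball at the free end was back on its rest outline in the camera picture. The numeric angle fit was unreliable here because the gripper hid most of the blade: it gave between −0.06 and 0 rad. I relied on the picture and the zero force.
- **Final hold:** the fit again gave about 0.32 rad (0.32 to 0.34 depending on how I fitted it). The pose was still to 0.1 mm, and the force was steady at 15–16 N in x for 0.35 s before I handed in at about 12 s.

The readings also showed 4–8 N sideways and up to about 11 N upwards during the presses, which I took to be friction on the blade. I saw no contact with the bar, the blue lever or the other things, but I made no separate check of the blue lever or the bystanders at the end.

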